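Lock the can into its holding fixture with the T-handled pin

TASK

Ready the metal can for screwing: push the can, on its sliding carriage, fully home so that the brass tongue stands between the two uprights of the clevis, and only then push the yellow-handled lock pin along its trough, through the uprights and the tongue, until its handle rests against the clevis. Leave the screwdriver, the tub and the steel disc where they are.

Things in the scene. Friction and masses are not known exactly. Their poses are not given: they have to be found in the camera images.
- fixture: Holding fixture fixed to the table; place and yaw vary. Blue base plate 190 x 290 x 12 mm (x -120 to 70, y -230 to 60 in its frame) with clevis, trough and sliding carriage. Origin: on the table, directly under the clevis's cross hole, in mid clevis; z up, +x the way the pin goes in, +y the way the carriage goes home.
- clevis_mouth (a point): Centre of the cross hole on the clevis's outer -x face, at (-18, 0, 55) mm in the fixture frame, axes as the fixture's: where the pin's origin must come. Clevis: two aluminium uprights 10 mm thick, at fixture x -18 to -8 and 8 to 18, y -30 to 30, top at z 85; each has a 15 mm through hole along x at y 0, z 55.
- trough_rear (a point): Middle of the channel floor at the open rear (-x) end of the grey trough, at (-110, 0, 49) mm in the fixture frame, axes as the fixture's. The trough runs from here in +x up to the clevis, straight into its hole: block 34 mm wide, channel 14 mm wide and open above, wall tops at z 55.5.
- carriage (a joint): Slide of the carriage along the fixture's +y, in m: 0 fully back, 0.055 home against its stop, where the tongue's 16 mm hole lines up with the clevis holes. Starts 25 to 55 mm short of home. Friction of about 3 N (and slight drag) holds it where it is left.
- can_middle (a point): On the axis of the dark upright can at mid height, 63 mm above the table; at home it is at (0, -100, 63) mm in the fixture frame, fully back at (0, -155, 63). The can is fixed on the carriage: 76 mm diameter, z 28 to 98, screw heads to z 104, on an 86 mm square plate at z 16 to 28. Pushing the can's -y side moves it home.
- tongue_hole (a point): Centre of the 16 mm hole through the brass tongue, 100 mm in +y from the can's axis, at z 55; it moves with the carriage, axes as the fixture's. The tongue is an upright plate 12 mm thick along x, z 32 to 78, from the can to 23 mm beyond this point.
- pin: Loose 80 g lock pin lying in the trough. Origin: on the shank's axis at the handle's front face; x to the tip, z up. Steel shank 12 mm diameter, 52 mm long, chamfered tip, axis at height 55 mm. Yellow cross handle x -10 to 0, y -20 to 20, z 1 to 15 mm, just clear of the trough walls. The tip starts 6 to 26 mm short of the clevis; fully in, the handle meets the clevis.
- driver: Bystander: screwdriver with yellow handle, about 200 mm long, lying on the table to the left (+y) of the fixture; origin under its middle, x along it.
- tub: Bystander: white wipes tub with blue lid, 80 mm diameter, 150 mm high; origin under its centre.
- disc: Bystander: flat steel disc 76 mm diameter, 8 mm thick, lying right (-y) of the fixture; origin under its centre.

How it is judged:
By the outcome, as a careful person would: the job done as asked, in the order asked, and still so for the second after the job is handed in, with the robot touching nothing.
It also fails if it takes over 46 s, if anything falls off the work surface, if the arm or the gripper's body presses on something with over 40 N, if the wrist force passes 120 N, or if a joint passes its speed limit or range.

ROBOT

A 6-joint arm with a two-finger parallel gripper is mounted at the origin on the work surface. World frame = base frame: x ahead of the robot, y to its left, z up, the work surface at z = 0. Lengths are in m, angles in rad, forces in N, time in s.
With the tool pointing down it reaches from about 0.35 to 0.775 m from the base axis. Payload 5.5 kg.
Tool frame: the origin (TCP) lies at the very end of the fingers, on their centre line; the grasp point (between the pads) lies 19 mm behind it (env.grip_point_offset is the distance from the TCP to the grasp point, in m); z points along the fingers, y is the line along which they close (so a half turn about z gives the same grasp; the last joint's range is limited). The gripper opens to 85 mm and grips with 20 to 120 N. Pads are 22 mm wide; open, the fingers measure 114 mm over their backs; the gripper's body (76 mm by 85 mm) begins 54 mm behind the grasp point. The pads swing forward as they close: fully open they stand 13 mm farther back than shut.
Start: joints at [-1.405, 0.313, 0.046, 1.304, 0, 1.431], TCP at [0.173, -0.548, 0.206] pointing down, gripper open.
Joint ranges: [-2.76, 2.76], [-0.86, 1.69], [-1.03, 1.26], [-2.2, 2.34], [-1.47, 1.5], [-3.14, 3.14]. Speed limits (rad/s): [2.57, 2.57, 3.14, 3.14, 3.14, 3.14].

INTERFACE

Orientations are given as a unit quaternion [w, x, y, z].
In Python, from workcell import sensors, imaging, workorder, env gives the robot as it stands.
- The arm moves only by the shell command python3 -m handwheel 'ROWS' [FORCE]. ROWS is JSON, a list of rows, each a list of 5 numbers: the shift along the tool's x, y, z in mm, then the turn about the tool's z in rad, then the opening, from 0 (shut) to 1 (fully open). A call has 1 to 8 rows; each row is the pose to reach, as a shift and turn from the pose commanded when the call began, along the tool's axes at that moment; what a row does not reach only later rows make up. A row lasts 1/10 s, in which the tool goes at most 50 mm and 8.59 degrees, less where a joint would pass 70% of its speed; a pose out of reach is approached as far as the arm can. A call with a gripper value outside its range is refused whole. The fingers move at their own pace and stop on an object; FORCE is the grip in N (left out, the last holds). Time passes only in rows, so rows that repeat a pose let the fingers close. It gives the time, the measured TCP pose, the force, the opening and the grip force at its end, in the units of the state.
- sensors.get_state(): the state, without advancing time (a new reading comes with each control period).
- imaging.read_camera(name): name is "scene" or "top" or "wrist"; returns a dict with "color" (420x560x3 uint8, blue, green, red), "z_map" (420x560 float32, m along the optical axis (not along the pixel's ray), 0 where there is no reading), "fx", "fy", "cx", "cy" (pixels), "xyz" and "rotation" of the camera in the world. Camera axes: x right, y down, z forward; pixel columns grow to the right and rows downward; lengths in m; the calibration is good to about 2 mm. A picture is of the moment at which its call begins.
- workorder.hand_in(): hands the job in; it is judged then, once.
The state is a dict: "clock": time; "joint_pos": joint angles; "qvel": joint speeds; "tau": joint torques, N m; "tcp_pos": TCP position; "orientation": TCP orientation; "wrist_force": force on the tool from outside, world axes, zero at the start; "ft_torque": the same for the moment, N m; "finger_gap": finger opening in m; "grip_force": force on a finger pad.
Only numpy, scipy, OpenCV 4.12 (cv2) and the standard library are available. Lean on these libraries where they do the work, as an engineer would, in place of code of your own. Each camera call takes 0.05 s, during which the arm holds its last target. There are 200 camera calls.

## Working session

There is one attempt and no reset: what is moved stays moved. The work goes in short steps, Python scripts to look and compute and a shell command to move; the robot and the scene stay as the last step left them, time stands still between calls to the robot, and variables do not carry over. Pictures are saved under pics/ and viewed, at most 10 in all, crops included, and the job is handed in when it is done.

```bash
mkdir -p pics; cat > h.py <<'E'
import numpy as np,cv2
from workcell import sensors,imaging,workorder,env
def cloud(c):
    z=c["z_map"];v,u=np.indices(z.shape)
    p=np.stack([(u-c["cx"])/c["fx"]*z,(v-c["cy"])/c["fy"]*z,z],-1)
    R=np.array(c["rotation"])
    if R.shape!=(3,3):
        from scipy.spatial.transform import Rotation as Ro
        R=Ro.from_quat(np.roll(R,-1)).as_matrix()
    return p@R.T+np.array(c["xyz"])
E
python3 - <<'E'
from h import *
t=imaging.read_camera("top");s=imaging.read_camera("scene")
np.savez("top0.npz",**t)
np.savez("scene0.npz",**s)
cv2.imwrite("pics/a.png",t["color"]);cv2.imwrite("pics/b.png",s["color"])
print(t["xyz"],t["rotation"],t["fx"],s["xyz"],sensors.get_state())
E
```

```text
[ 0.38241829 -0.02954462  1.02372324] [-0.05163733  0.71498292 -0.69314895  0.07534949] 462.0008299773425 [1.08373198 0.13114091 0.93933931] {'clock': 0.1, 'joint_pos': array([-1.40459951e+00,  3.13930303e-01,  4.50867565e-02,  1.30360602e+00,
       -9.93632671e-06,  1.43120649e+00]), 'qvel': array([-0.00229706, -0.00181124,  0.00255047,  0.00025181,  0.00052148,
       -0.00059211]), 'tau': array([ 2.67607124e-03, -4.81727672e+01,  2.99242151e+01,  1.28303346e-02,
       -1.21864400e-04,  1.27709214e-05]), 'tcp_pos': array([ 0.17300917, -0.54782693,  0.20469285]), 'orientation': array([-8.26479516e-04,  9.88334228e-01,  1.52298294e-01, -1.59643126e-05]), 'wrist_force': array([-0.74143569, -0.09010622, -0.23074241]), 'ft_torque': array([ 0.04315961,  0.08236766, -0.02053138]), 'grip_force': 0.0, 'finger_gap': 0.08551908688908683}
```

View pics/a.png

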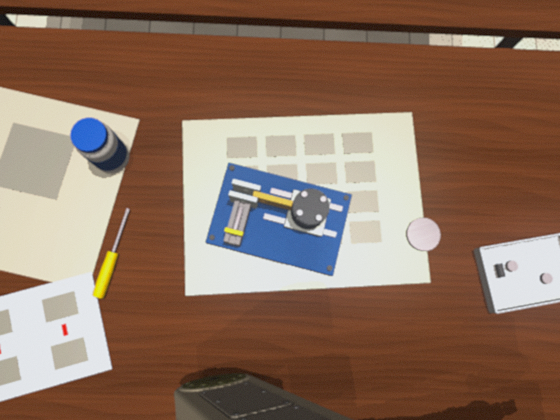

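View pics/b.png

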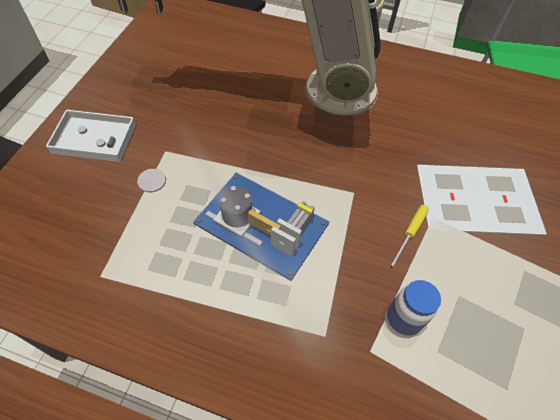

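Top view (image up = +x, left = +y): clevis about (245,190), tongue (270,200), can (310,208), pin handle (233,231), disc (424,234), driver (110,260), tub (95,140). The scene view agrees with this. Next I'll measure the plate, can and handle.

```bash
python3 - <<'E'
from h import *
t=dict(np.load("top0.npz"));P=cloud(t)
hsv=cv2.cvtColor(t["color"],cv2.COLOR_BGR2HSV)
m=cv2.inRange(hsv,(105,120,50),(125,255,255));m[:,:180]=0
cs,_=cv2.findContours(m,cv2.RETR_EXTERNAL,cv2.CHAIN_APPROX_NONE);c=max(cs,key=cv2.contourArea)
h=cv2.convexHull(c)[:,0].astype(float)
from scipy.spatial.transform import Rotation as Ro
R=Ro.from_quat(np.roll(t["rotation"],-1)).as_matrix()
def ray(uv,z):
    d=np.c_[(uv[:,0]-t["cx"])/t["fx"],(uv[:,1]-t["cy"])/t["fy"],np.ones(len(uv))]@R.T
    return t["xyz"]+d*((z-t["xyz"][2])/d[:,2])[:,None]
w=ray(h,0.012)[:,:2]
r=cv2.minAreaRect((w*1000).astype(np.float32));b=cv2.boxPoints(r);print(r,b)
# frame: long axis most along +y
e=[b[1]-b[0],b[2]-b[1]];L=max(e,key=np.linalg.norm);L=L/np.linalg.norm(L);L*=np.sign(L[1])
X=np.array([L[1],-L[0]]);cen=np.array(r[0]);O=cen+25*X+85*L   # centre = (-25,-85)
yaw=np.arctan2(X[1],X[0]);print("O",O,"yaw",yaw,np.degrees(yaw))
tofix=lambda p:np.c_[(p[...,:2]*1000-O)@X,(p[...,:2]*1000-O)@L,p[...,2]*1000]
F=tofix(P.reshape(-1,3));
pl=F[(m>0).ravel()];print("plate z",np.median(pl[:,2]))
g=cv2.cvtColor(t["color"],cv2.COLOR_BGR2GRAY).ravel()
k=(abs(F[:,0])<60)&(F[:,1]<-50)&(F[:,1]>-230)&(F[:,2]>90)&(F[:,2]<102)
print("can",k.sum(),F[k].mean(0),(F[k].min(0)+F[k].max(0))/2,np.ptp(F[k],axis=0))
y=(cv2.inRange(hsv,(25,150,120),(35,255,255))>0).ravel()&(abs(F[:,0]+70)<60)&(abs(F[:,1])<40)&(F[:,2]>50)
print("handle",y.sum(),F[y].mean(0),F[y].min(0),F[y].max(0))
k=(F[:,2]>80)&(abs(F[:,0])<25)&(abs(F[:,1])<40);print("clevis",F[k].min(0),F[k].max(0))
E
```

```text
((555.5606689453125, -66.3602294921875), (284.73907470703125, 185.79420471191406), 77.14445495605469) [[ 433.3158   -184.49213 ]
 [ 614.4529   -225.83017 ]
 [ 677.80554    51.771667]
 [ 496.66846    93.10971 ]]
O [598.84598923  10.94682693] yaw -0.22437161 -12.855546
plate z 11.742238226657209
can 977 [   0.24128667 -142.04860339   97.66660472] [   1.32707055 -142.38576428   95.99661046] [76.26168633 76.10053895 11.98566491]
handle 76 [-86.83819747  -0.49763448  68.70113477] [-90.36110798 -18.68063616  57.64435938] [-82.27545597  18.27864098  73.61123091]
clevis [-16.95438279 -36.63517142  80.381879  ] [20.20181582 29.21576955 89.71952398]
```

Every size checks out: plate z 11.7, can diameter 76, can 42 mm short of home, and pin tip about 12 mm short of the clevis. The tool's x will go along fixture +y (turn −1.04), with the fingers shut.

```bash
python3 -m handwheel '[[40,-19,0,-0.13,0],[80,-39,0,-0.26,0],[120,-58,0,-0.39,0],[160,-77,0,-0.52,0],[200,-97,0,-0.65,0],[240,-116,0,-0.78,0],[280,-135,0,-0.91,0],[315,-152,0,-1.04,0]]' 40
```

```text
clock: 0.9
tcp_pos: [0.4288, -0.3067, 0.2052]
orientation: [-0.0, 0.78, 0.626, 0.0]
wrist_force: [1.2, 0.1, 0.5]
finger_gap: -0.0001
grip_force: 0.0
```

```bash
python3 -m handwheel '[[35,24,0,0,0],[70,48,0,0,0],[105,72,0,0,0],[141,95,0,0,0],[141,95,40,0,0],[141,95,80,0,0],[141,95,120,0,0],[141,95,158,0,0]]'
cat >> h.py <<'E'
O=np.array([598.8,10.9]);X=np.array([.9749,-.2225]);L=np.array([.2225,.9749])
def fx(p=None):
    s=sensors.get_state();p=s["tcp_pos"]*1000;f=s["wrist_force"]
    return "t %.1f fix %s force fx,fy,fz %s"%(s["clock"],np.round([(p[:2]-O)@X,(p[:2]-O)@L,p[2]],1),np.round([f[:2]@X,f[:2]@L,f[2]],1))
E
python3 -c "from h import *;print(fx())"
```

```text
clock: 1.7
tcp_pos: [0.5513, -0.1917, 0.0455]
orientation: [-0.0, 0.782, 0.623, -0.0]
wrist_force: [0.2, -0.4, -0.2]
finger_gap: -0.0002
grip_force: 0.0
t 1.7 fix [  -1.2 -208.1   45.5] force fx,fy,fz [ 0.3 -0.3 -0.2]
```

```bash
python3 -m handwheel '[[7,1,0,0,0],[14,1,0,0,0],[20,1,0,0,0],[26,1,0,0,0],[32,1,0,0,0],[38,1,0,0,0],[44,1,0,0,0],[50,1,0,0,0]]'; python3 -c "from h import *;print(fx())"
```

```text
clock: 2.5
tcp_pos: [0.5649, -0.1438, 0.0484]
orientation: [0.001, 0.782, 0.623, 0.0]
wrist_force: [0.2, -3.3, 2.4]
finger_gap: -0.0002
grip_force: 2.0
t 2.5 fix [   1.4 -158.4   48.4] force fx,fy,fz [ 0.9 -3.2  2.4]
```

```bash
python3 -m handwheel '[[3,0,0,0,0],[6,0,0,0,0],[8,0,0,0,0],[9,0,0,0,0],[9,0,0,0,0]]'; python3 -c "from h import *;print(fx())"
```

```text
clock: 3.0
tcp_pos: [0.5659, -0.1347, 0.0473]
orientation: [-0.0, 0.782, 0.623, 0.0]
wrist_force: [1.4, -2.7, 0.6]
finger_gap: 0.0002
grip_force: 0.9
t 3.0 fix [   0.3 -149.3   47.3] force fx,fy,fz [ 1.9 -2.3  0.6]
```

```bash
python3 -m handwheel '[[2,0,0,0,0],[3,0,0,0,0],[4,0,0,0,0],[4,0,0,0,0]]'; python3 -c "from h import *;print(fx())"
```

```text
clock: 3.4
tcp_pos: [0.5659, -0.1345, 0.0473]
orientation: [0.002, 0.783, 0.622, -0.003]
wrist_force: [-3.2, -13.0, 0.2]
finger_gap: -0.0001
grip_force: 6.7
t 3.4 fix [   0.3 -149.1   47.3] force fx,fy,fz [ -0.3 -13.4   0.2]
```

Home against the stop: force rose to 13 N with no further motion. Back off, rise and move behind the pin, then check.

```bash
python3 -m handwheel '[[-20,0,0,0,0],[-20,0,-40,0,0],[-20,0,-80,0,0],[-20,0,-110,0,0],[-20,-45,-110,0,0],[-20,-90,-110,0,0],[-20,-130,-110,0,0],[-20,-130,-110,0,0]]'; python3 -m handwheel '[[45,0,0,0,0],[90,0,0,0,0],[135,0,0,0,0],[165,0,0,0,0],[165,0,0,0,0]]'; python3 - <<'E'
from h import *
print(fx())
for n in("top","scene"):
    t=imaging.read_camera(n);np.savez(n+"1.npz",**t)
    P=cloud(t).reshape(-1,3);F=np.c_[(P[:,:2]*1000-O)@X,(P[:,:2]*1000-O)@L,P[:,2]*1000]
    k=(abs(F[:,0])<45)&(F[:,1]<-50)&(F[:,1]>-200)&(F[:,2]>90)&(F[:,2]<102)
    if k.sum():print(n,"can",k.sum(),(F[k].min(0)+F[k].max(0))/2,np.ptp(F[k],axis=0))
    hsv=cv2.cvtColor(t["color"],cv2.COLOR_BGR2HSV)
    y=(cv2.inRange(hsv,(25,150,120),(35,255,255))>0).ravel()&(abs(F[:,0]+70)<60)&(abs(F[:,1])<40)&(F[:,2]>50)&(F[:,2]<80)
    if y.sum():print("handle",y.sum(),F[y].min(0),F[y].max(0))
    c=t["color"]
    if n=="scene":c=cv2.resize(c[150:300,170:370],None,fx=4,fy=4)
    cv2.imwrite(f"pics/{n}1.png",c)
E
```

```text
clock: 4.2
tcp_pos: [0.4291, -0.1181, 0.1561]
orientation: [-0.004, 0.782, 0.623, -0.001]
wrist_force: [0.9, 1.0, 0.1]
finger_gap: 0.0002
grip_force: 0.0
clock: 4.7
tcp_pos: [0.4726, 0.043, 0.1569]
orientation: [-0.001, 0.78, 0.625, 0.0]
wrist_force: [0.2, -0.1, -0.1]
finger_gap: 0.0
grip_force: 0.0
t 4.7 fix [-130.2    3.2  156.9] force fx,fy,fz [ 0.2 -0.  -0.1]
top can 982 [   1.95721344 -100.76588177   96.67875511] [77.00881942 75.95906627 10.53763605]
handle 7 [-89.76050031 -18.31095661  65.07650079] [-83.66682513 -15.5933851   71.20950053]
scene can 670 [  -0.35244567 -100.21649773   95.92843063] [75.50827163 76.46225027 11.62609686]
handle 51 [-91.89440058 -18.60059703  65.54382967] [-81.23813612  19.36510258  72.15442791]
```

View pics/scene1.png

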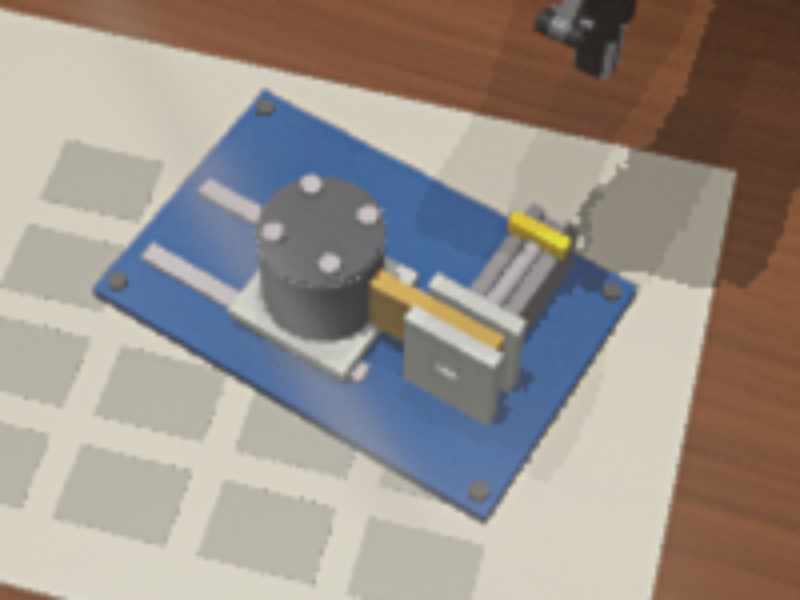

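The picture shows the tongue's end between the two uprights (crop ~(450,310)), and the can at y −100.2, which is home. The yellow handle (540,232) is untouched in the trough, with the gripper behind it. Descend and start pushing.

```bash
python3 -m handwheel '[[-3,0,32,0,0],[-3,0,64,0,0],[-3,0,96,0,0],[-3,0,96,0,0],[-3,6,96,0,0],[-3,12,96,0,0],[-3,18,96,0,0],[-3,24,96,0,0]]'; python3 -c "from h import *;print(fx())"
```

```text
clock: 5.6
tcp_pos: [0.4971, 0.0305, 0.0628]
orientation: [0.001, 0.782, 0.623, 0.001]
wrist_force: [-0.8, -0.0, -0.1]
finger_gap: 0.0001
grip_force: 0.0
t 5.6 fix [-103.5   -3.5   62.8] force fx,fy,fz [-0.8 -0.2 -0.1]
```

```bash
python3 -m handwheel '[[2,5,0,0,0],[3,10,0,0,0],[3,15,0,0,0],[3,20,0,0,0],[3,25,0,0,0],[3,30,0,0,0],[3,35,0,0,0],[3,40,0,0,0]]'; python3 - <<'E'
from h import *
print(fx())
c=imaging.read_camera("scene")["color"];cv2.imwrite("pics/s2.png",cv2.resize(c[150:300,170:370],None,fx=4,fy=4))
E
```

```text
clock: 6.4
tcp_pos: [0.5352, 0.0248, 0.0614]
orientation: [-0.0, 0.782, 0.623, -0.0]
wrist_force: [-1.0, 0.2, -0.7]
finger_gap: 0.0001
grip_force: 0.0
t 6.4 fix [-65.1  -0.6  61.4] force fx,fy,fz [-1.  -0.  -0.7]
```

View pics/s2.png

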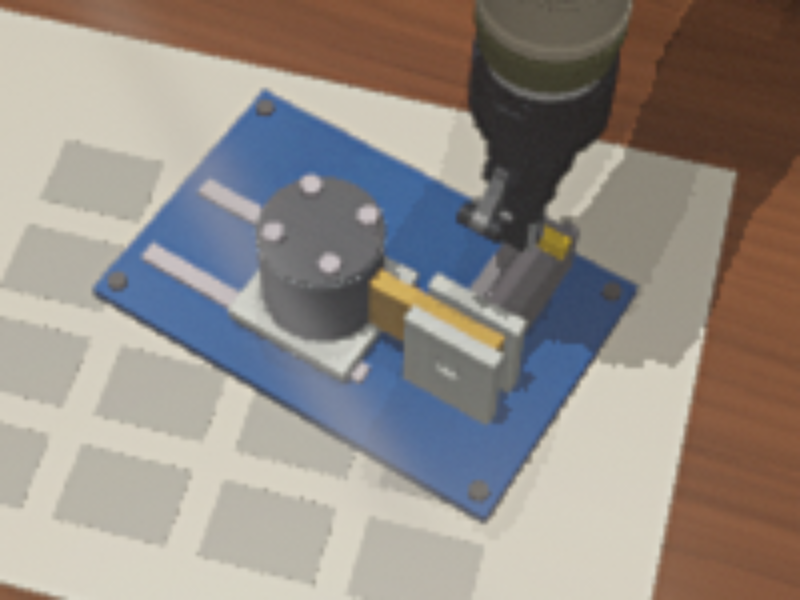

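The gripper now covers most of the handle. Its visible end at (556,240) looks almost unmoved, so I'll measure it.

```bash
python3 - <<'E'
from h import *
for n in("scene","wrist","top"):
    t=imaging.read_camera(n)
    P=cloud(t).reshape(-1,3);F=np.c_[(P[:,:2]*1000-O)@X,(P[:,:2]*1000-O)@L,P[:,2]*1000]
    hsv=cv2.cvtColor(t["color"],cv2.COLOR_BGR2HSV)
    y=(cv2.inRange(hsv,(23,130,80),(35,255,255))>0).ravel()&(abs(F[:,0]+70)<60)&(abs(F[:,1])<40)&(F[:,2]>40)&(F[:,2]<90)
    if y.sum():print(n,"handle",y.sum(),F[y].min(0),np.median(F[y],0),F[y].max(0))
    if n=="wrist":cv2.imwrite("pics/w2.png",t["color"])
E
```

```text
scene handle 37 [-92.4361625    3.85005788  57.4660933 ] [-85.6168012   11.62864935  67.59117192] [-81.80435387  19.8660472   73.96924544]
wrist handle 1215 [-93.1931828  -18.86526809  55.48919704] [-87.43421416   3.44640294  70.76785816] [-83.22796964  20.67933372  72.81624658]
```

View pics/w2.png

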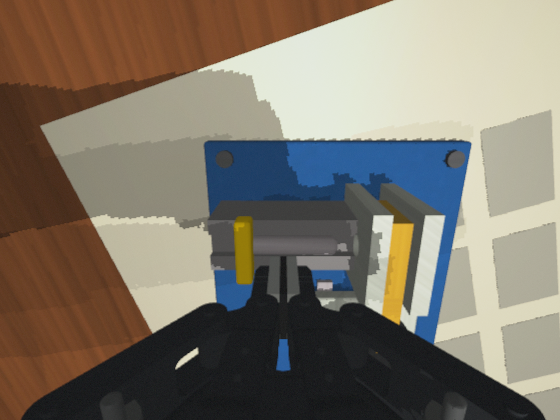

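The wrist view shows the handle (245,250) still at x −87, and the fingertips (283,262) are already past it on the clevis side. They crossed without pushing it, so I'll use depth to find where the fingertips really are.

```bash
python3 - <<'E'
from h import *
print(fx())
t=imaging.read_camera("wrist");P=cloud(t);F=np.stack([(P[...,:2]*1000-O)@X,(P[...,:2]*1000-O)@L,P[...,2]*1000],-1)
print("cam",t["xyz"],t["rotation"])
for v in (225,235,245,255,262,270,280,290,300,310):print(v,[np.round(F[v,u]).astype(int).tolist() for u in (245,262,272,283,297,306)])
t=imaging.read_camera("scene");P=cloud(t).reshape(-1,3);F=np.c_[(P[:,:2]*1000-O)@X,(P[:,:2]*1000-O)@L,P[:,2]*1000]
k=(abs(F[:,0]+65)<45)&(abs(F[:,1])<25)&(F[:,2]>72)&(F[:,2]<110)
for z in range(72,110,5):
    q=F[k&(abs(F[:,2]-z)<2.5)]
    if len(q):print(z,len(q),q.min(0).round(),q.max(0).round())
E
```

```text
t 6.6 fix [-65.5  -0.6  61.4] force fx,fy,fz [ 0.7 -0.5 -0.1]
cam [0.55250696 0.10218444 0.2311001 ] [ 0.15610442  0.98134409 -0.11076549 -0.01806098]
225 [[-87, 19, 71], [-78, 13, 56], [-72, 13, 57], [-66, 13, 57], [-57, 13, 56], [-51, 13, 57]]
235 [[-87, 12, 71], [-79, 4, 50], [-73, 4, 50], [-66, 4, 51], [-57, 3, 49], [-51, 4, 50]]
245 [[-87, 6, 71], [-78, 2, 62], [-72, 2, 62], [-66, 2, 62], [-57, 2, 61], [-52, 2, 62]]
255 [[-88, 0, 72], [-79, -7, 57], [-73, -7, 57], [-66, -7, 58], [-57, -7, 56], [-51, -7, 57]]
262 [[-88, -4, 71], [-79, -12, 56], [-71, 10, 100], [-66, 10, 99], [-57, -11, 58], [-51, -11, 58]]
270 [[-88, -10, 70], [-76, 6, 100], [-71, 10, 107], [-66, 10, 107], [-59, 7, 101], [-54, 6, 100]]
280 [[-88, -16, 72], [-75, 6, 109], [-70, 10, 115], [-66, 9, 115], [-60, 10, 116], [-55, 7, 110]]
290 [[-97, -60, 13], [-75, 6, 117], [-70, 10, 123], [-66, 10, 124], [-60, 10, 124], [-56, 6, 117]]
300 [[-97, -70, 14], [-73, 12, 134], [-70, 11, 132], [-66, 7, 126], [-60, 11, 132], [-57, 12, 133]]
310 [[-79, 11, 138], [-73, 11, 138], [-69, 12, 139], [-66, 2, 126], [-61, 12, 139], [-57, 12, 139]]
72 2 [-89.   7.  72.] [-83.  18.  72.]
87 1 [-61.   5.  85.] [-61.   5.  85.]
92 4 [-64.  -5.  91.] [-54.  10.  94.]
97 9 [-69.  -0.  95.] [-52.  10.  99.]
102 12 [-74.  -2. 100.] [-52.  11. 104.]
107 3 [-68.   6. 106.] [-52.  10. 108.]
```

The fingertips are really at z about 92–95, while the reported TCP says 61. Laterally it agrees. I'll trust the cameras: go back behind the handle, lower in part, and re-measure the tip height.

```bash
python3 -m handwheel '[[0,-20,0,0,0],[0,-40,0,0,0],[0,-64,0,0,0],[0,-64,0,0,0],[0,-64,10,0,0],[0,-64,18,0,0],[0,-64,18,0,0]]'; python3 - <<'E'
from h import *
print(fx())
for n in("wrist","scene"):
    t=imaging.read_camera(n);P=cloud(t);F=np.stack([(P[...,:2]*1000-O)@X,(P[...,:2]*1000-O)@L,P[...,2]*1000],-1)
    k=(abs(F[...,0]+129)<14)&(abs(F[...,1])<16)&(F[...,2]>20)
    q=F[k];o=np.argsort(q[:,2])[:12];print(n,len(q),q[o].round().astype(int).tolist())
    if n=="wrist":cv2.imwrite("pics/w3.png",t["color"])
E
```

```text
clock: 7.4
tcp_pos: [0.472, 0.0391, 0.042]
orientation: [-0.001, 0.782, 0.623, -0.001]
wrist_force: [0.3, -0.2, -0.6]
finger_gap: -0.0
grip_force: 0.0
t 7.4 fix [-129.8   -0.7   42. ] force fx,fy,fz [ 0.3 -0.2 -0.6]
wrist 10562 [[-126, 10, 72], [-136, 10, 73], [-124, 10, 73], [-129, 10, 73], [-133, 10, 73], [-124, 10, 73], [-130, 10, 73], [-132, 10, 73], [-126, 10, 73], [-134, 10, 73], [-129, 10, 73], [-133, 10, 73]]
scene 444 [[-124, 7, 68], [-133, 9, 71], [-122, 7, 74], [-118, -5, 75], [-126, 10, 76], [-117, 1, 76], [-122, 9, 76], [-117, -7, 78], [-120, -3, 78], [-116, -2, 79], [-123, 9, 79], [-131, 10, 79]]
```

View pics/w3.png

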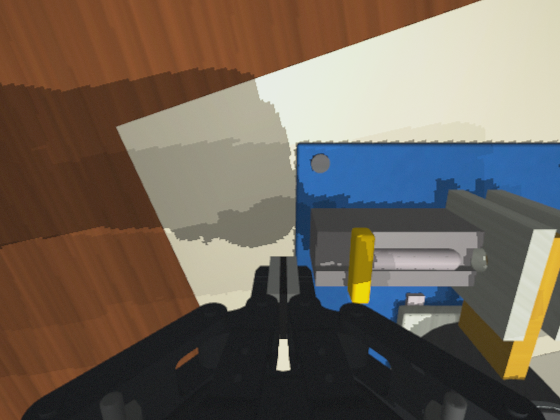

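The wrist view shows the fingertips (283,258) behind the handle (360,262). Tip height is about 72 against a reading of 42, a steady 30 mm offset. Lower 11 more (tip z about 61), then push.

```bash
python3 -m handwheel '[[0,0,6,0,0],[0,0,11,0,0],[0,7,11,0,0],[0,14,11,0,0],[0,21,11,0,0],[0,28,11,0,0],[0,35,11,0,0],[0,40,11,0,0]]'; python3 - <<'E'
from h import *
print(fx())
t=imaging.read_camera("wrist");P=cloud(t);F=np.stack([(P[...,:2]*1000-O)@X,(P[...,:2]*1000-O)@L,P[...,2]*1000],-1)
hsv=cv2.cvtColor(t["color"],cv2.COLOR_BGR2HSV)
y=(cv2.inRange(hsv,(23,130,80),(35,255,255))>0)&(abs(F[...,0]+70)<60)&(abs(F[...,1])<40)&(F[...,2]>40)&(F[...,2]<90)
print("handle",F[y].min(0),np.median(F[y],0),F[y].max(0))
k=(abs(F[...,1]-10)<2.5)&(F[...,0]<-78)&(F[...,0]>-105)&(F[...,2]>56)&~y;print("tip",np.percentile(F[k][:,2],[0,1,3]))
E
```

```text
clock: 8.3
tcp_pos: [0.5121, 0.0301, 0.0325]
orientation: [0.0, 0.782, 0.623, -0.0]
wrist_force: [-2.1, -0.1, 1.5]
finger_gap: 0.0003
grip_force: 0.9
t 8.3 fix [-88.8  -0.6  32.5] force fx,fy,fz [-2.1 -0.6  1.5]
handle [-75.91951425 -17.42800936  51.43909252] [-70.43534865   8.92274682  70.72947169] [-63.16047818  20.7485519   72.73156118]
tip [56.03360767 56.32317562 56.74055111]
```

```bash
python3 -m handwheel '[[0,5,1,0,0],[0,10,1,0,0],[0,15,1,0,0],[0,20,1,0,0],[0,25,1,0,0],[0,30,1,0,0],[0,35,1,0,0],[0,40,1,0,0]]'; python3 - <<'E'
from h import *
print(fx())
t=imaging.read_camera("wrist");P=cloud(t);F=np.stack([(P[...,:2]*1000-O)@X,(P[...,:2]*1000-O)@L,P[...,2]*1000],-1)
hsv=cv2.cvtColor(t["color"],cv2.COLOR_BGR2HSV)
y=(cv2.inRange(hsv,(23,130,80),(35,255,255))>0)&(abs(F[...,0]+50)<30)&(abs(F[...,1])<40)&(F[...,2]>40)&(F[...,2]<90)
print("handle",F[y].min(0),np.median(F[y],0),F[y].max(0))
cv2.imwrite("pics/w4.png",t["color"])
E
```

```text
clock: 9.15
tcp_pos: [0.5509, 0.0212, 0.0315]
orientation: [0.0, 0.782, 0.623, 0.0]
wrist_force: [-1.1, 0.1, -0.4]
finger_gap: 0.0
grip_force: 0.3
t 9.2 fix [-49.   -0.6  31.5] force fx,fy,fz [-1.1 -0.2 -0.4]
handle [-36.11672965 -15.18136421  54.65168501] [-30.57364652   9.15515281  71.2311713 ] [-23.17015734  20.93010162  73.23324367]
```

View pics/w4.png

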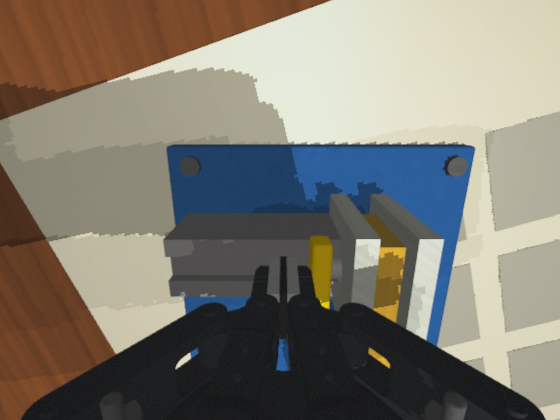

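The shank has gone through the near upright, and the handle (320,265) is about 8 mm short of the clevis. Finish gently.

```bash
python3 -m handwheel '[[0,3,0,0,0],[0,6,0,0,0],[0,8,0,0,0],[0,9,0,0,0],[0,10,0,0,0],[0,11,0,0,0]]'; python3 -c "from h import *;print(fx())"
```

```text
clock: 9.8
tcp_pos: [0.5572, 0.0197, 0.0308]
orientation: [-0.003, 0.782, 0.623, -0.002]
wrist_force: [-12.0, 1.7, 7.7]
finger_gap: 0.0
grip_force: 6.0
t 9.8 fix [-42.5  -0.6  30.8] force fx,fy,fz [-12.1  -1.    7.7]
```

```bash
python3 -m handwheel '[[0,-8,0,0,0],[0,-20,0,0,0],[0,-20,-40,0,0],[0,-20,-80,0,0],[0,-60,-110,0,0],[0,-105,-110,0,0],[0,-105,-110,0,0]]'; python3 - <<'E'
from h import *
print(fx())
for n in("scene","wrist"):
    t=imaging.read_camera(n)
    P=cloud(t);F=np.stack([(P[...,:2]*1000-O)@X,(P[...,:2]*1000-O)@L,P[...,2]*1000],-1)
    hsv=cv2.cvtColor(t["color"],cv2.COLOR_BGR2HSV)
    y=(cv2.inRange(hsv,(25,150,80),(35,255,255))>0)&(abs(F[...,0]+40)<21)&(abs(F[...,1])<30)&(F[...,2]>55)&(F[...,2]<76)
    if y.sum():print(n,"handle",y.sum(),np.percentile(F[y],[2,50,98],axis=0).round(1).tolist())
    k=(abs(F[...,0])<45)&(F[...,1]<-50)&(F[...,1]>-200)&(F[...,2]>90)&(F[...,2]<102)
    if k.sum():print("can",(F[k].min(0)+F[k].max(0))/2,np.ptp(F[k],axis=0))
    c=t["color"]
    if n=="scene":c=cv2.resize(c[190:270,250:350],None,fx=6,fy=6)
    cv2.imwrite(f"pics/{n}5.png",c)
E
```

```text
clock: 10.5
tcp_pos: [0.453, 0.0435, 0.1415]
orientation: [-0.001, 0.782, 0.624, -0.001]
wrist_force: [0.2, -1.2, -0.0]
finger_gap: 0.0002
grip_force: 0.0
t 10.5 fix [-149.4   -0.6  141.5] force fx,fy,fz [ 0.4 -1.1 -0. ]
can [   0.36169581 -100.10879808   96.12509048] [75.66622815 77.48570818 11.70029014]
wrist handle 653 [[-29.9, -18.1, 61.0], [-26.2, 1.6, 70.2], [-19.9, 20.1, 71.8]]
can [ -2.26660471 -96.20168967  95.98743561] [75.76319365 69.6837677  11.92897491]
```

View pics/scene5.png

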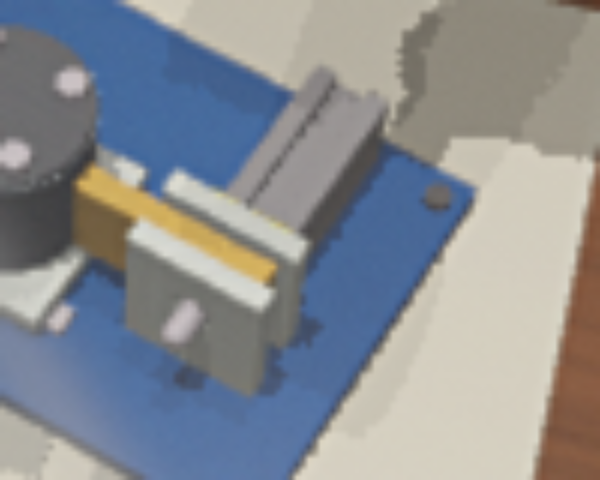

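View pics/wrist5.png

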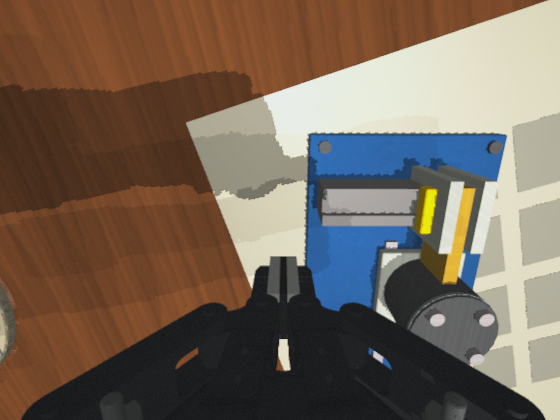

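The scene view shows the shank protruding through the far upright at (183,322). The wrist view shows the handle (428,210) up against the clevis. One last numeric check of the handle gap and the tip's protrusion.

```bash
python3 - <<'E'
from h import *
def g(n):
    t=imaging.read_camera(n);P=cloud(t);return t,np.stack([(P[...,:2]*1000-O)@X,(P[...,:2]*1000-O)@L,P[...,2]*1000],-1)
t,F=g("wrist")
hsv=cv2.cvtColor(t["color"],cv2.COLOR_BGR2HSV)
for v in(195,205,215):print(v,[(u,np.round(F[v,u],0).astype(int).tolist(),int(hsv[v,u,0])) for u in range(414,470,3)])
t,F=g("scene")
k=(abs(F[...,1])<8)&(abs(F[...,2]-57)<6)&(F[...,0]>21)&(F[...,0]<45);print("tip",k.sum(),F[k].max(0),np.sort(F[k][:,0])[-8:].round(1))
k=(abs(F[...,1])<28)&(F[...,2]>60)&(F[...,2]<80)&(F[...,0]>10)&(F[...,0]<30);print("far face",np.median(F[k],0))
E
```

```text
195 [(414, [-29, 11, 56], 12), (417, [-30, 12, 62], 25), (420, [-30, 14, 67], 24), (423, [-28, 15, 70], 26), (426, [-26, 15, 71], 31), (429, [-24, 15, 71], 30), (432, [-21, 14, 70], 26), (435, [-20, 15, 73], 30), (438, [-144, 79, 312], 45), (441, [-20, 18, 82], 40), (444, [-19, 19, 86], 38), (447, [-18, 19, 87], 39), (450, [-16, 19, 87], 38), (453, [-13, 19, 87], 38), (456, [-11, 19, 86], 36), (459, [-4, 17, 79], 22), (462, [-2, 17, 79], 22), (465, [0, 17, 80], 23), (468, [3, 17, 79], 22)]
205 [(414, [-30, 3, 59], 24), (417, [-29, 4, 63], 25), (420, [-29, 6, 70], 24), (423, [-28, 6, 71], 29), (426, [-25, 6, 70], 30), (429, [-22, 6, 71], 30), (432, [-20, 6, 70], 23), (435, [-19, 7, 74], 38), (438, [-20, 9, 81], 40), (441, [-19, 10, 83], 42), (444, [-18, 10, 85], 34), (447, [-16, 11, 86], 38), (450, [-13, 10, 84], 38), (453, [-11, 11, 86], 35), (456, [-5, 9, 79], 22), (459, [-3, 9, 79], 22), (462, [0, 9, 79], 23), (465, [2, 9, 79], 23), (468, [6, 8, 77], 20)]
215 [(414, [-30, -6, 62], 25), (417, [-30, -4, 68], 25), (420, [-28, -3, 70], 24), (423, [-27, -2, 72], 31), (426, [-24, -2, 71], 30), (429, [-21, -3, 70], 28), (432, [-19, -2, 72], 48), (435, [-19, -1, 77], 42), (438, [-19, 1, 80], 38), (441, [-20, 3, 88], 38), (444, [-17, 2, 85], 38), (447, [-15, 3, 87], 35), (450, [-13, 3, 86], 38), (453, [-11, 3, 87], 38), (456, [-4, 0, 80], 22), (459, [-1, 0, 78], 23), (462, [1, 1, 80], 23), (465, [5, 0, 77], 22), (468, [6, 0, 79], 35)]
tip 26 [34.92907379  5.563921   62.29612476] [30.9 30.9 31.  31.1 32.1 32.9 33.6 34.9]
far face [16.95331108 -0.88294286 70.48490032]
```

The handle spans x −29.7 to −19.7, flush with the clevis face measured at −19.5. The tip is at about 34, as it should be fully in. The arm is clear, so I'm handing in.

```bash
python3 -c "from h import *;print(workorder.hand_in())"
```

```text
the job is handed in; nothing more can be done
None
```

The can was pushed home first, then the lock pin pushed through the clevis and tongue until its handle rested on the clevis. The job was handed in with the arm clear, about 10.5 s in on the robot's clock, and the screwdriver, tub and disc weren't touched.

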